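# Knock in the sprung lock pin of a bench mill

### The job

The lid of the white bench mill is shut but its sprung lock pin still stands out. Take the mallet from the grey mat and drive the pin in with a brisk, square blow along the pin, so that it goes fully home and catches (it springs back out otherwise); stop when you feel it home rather than forcing the mallet on, and keep the gripper off the pin. Then stand the mallet back on its head on the mat as it was, let go, and leave the other things on the bench where they are.

Things in the scene. Friction and masses are not known exactly. Their poses are not given: they have to be found in the camera images.
- mill: Fixed white wedge-shaped bench mill, 244 x 244 mm. Origin: centre of its underside on the bench; z up, +x to its high rear. Its flat lid (262 mm up the slope x 250 mm) rises to +x at 0.35 rad, 120 mm above the origin at its middle, edges 75 and 165 mm high. The lock pin stands square to the lid on its middle line, 50 mm up-slope of the middle. Nothing else stands over 25 mm above the lid.
- lock_pin (a joint): How far the pin has been driven in from where it stood, m: 0 fully out, 0.020 fully home (hard stop), wherever the collar is set. An over-centre spring pushes it out with about 11 N up to 0.004, 7 N at 0.010, 0 at 0.018; beyond 0.018 it snaps to the stop and stays caught (held by about 2 N). Short of 0.018 it springs back out.
- mallet: Mallet, 0.34 to 0.53 kg, standing on its head on the mat, handle level. Head: cylinder 50 mm diameter, 70 mm high, flat ends. Handle: bar 24 mm (mallet y) x 20 mm (z), axis 35 mm above the origin, ending 170 mm along -x. Origin: centre of the lower end (striking face); z along the head's axis, up at the start; +x from handle to head. Centre of mass 17 mm from the head axis, so it stands by itself.
- mallet_grip (a point): Point on the handle's axis 68 mm from the head's axis (43 mm from the head's side), 35 mm above the mallet's origin: a good place to grip, pads on the two sides of the handle (mallet +y and -y).
- mat: Fixed grey mat, 240 mm (x) x 260 mm (y) x 4 mm, flat on the bench. Origin: centre of its underside; its top is 4 mm above.
- beaker: Bystander: glass beaker, 72 mm diameter, 85 mm high, origin centre of its underside.
- jar: Bystander: jar with a lid, 68 mm diameter, 90 mm high, origin centre of its underside.
- bin: Bystander: blue open bin, 90 x 150 x 60 mm, origin centre of its underside.
- pin_bore (a point): Point on the lid's surface where the pin's axis meets it (axes as the mill's). The pin points out square to the lid, along (-sin 0.35, 0, cos 0.35) of these axes, and ends in a flat round cap 36 mm in diameter, 12 mm thick. Its collar is set differently each time: the cap's outer face stands anywhere from 46 to 66 mm above the lid (20 less when home). A 5 N touch does not move it.
There are look-alikes about, which are no part of the job. There is more than one size of the mallet; the job needs the middle-sized.

How it is judged:
On the way, in this order (a step that is already met when the one before it is completed fails the run):
1. the mallet is lifted off the mat (z of mallet in the frame of mat above 0.04 m), for 0.1 s.
2. the mallet's blow is driving the pin in: the pin is 3 to 15 mm in, moving at over 40 mm/s, with the mallet pushing on its cap (value of joint lock_pin between 0.003 and 0.015 m and velocity of joint lock_pin above 0.04 m/s and contact force between mallet and lock_pin above 2 N).
3. the pin is home and caught (over 18.5 mm in) with the mallet off it (value of joint lock_pin above 0.0185 m and contact force between mallet and lock_pin below 0.1 N), for 0.2 s.
At the end, for the whole second after the job is handed in: The lock pin is caught at least 18.5 mm in (of 20 mm); the mallet stands on its head as at the start (within 0.1 rad of upright) on the mat, the head's middle over the mat, at rest and released (value of joint lock_pin above 0.0185 m and angle between mallet's own z axis and vertical below 0.1 rad and z of mallet in the frame of mat between 0.001 and 0.008 m and x of mallet in the frame of mat between -0.12 and 0.12 m and y of mallet in the frame of mat between -0.13 and 0.13 m and linear speed of mallet below 0.02 m/s and contact force between the fingers and mallet below 0.1 N); the robot touches nothing.
It fails at once if the gripper or arm pushes on the pin's cap (over 1 N) (contact force between any of the fingers, the arm and lock_pin above 1 N).
It fails at once if the mallet is forced on the pin with over 90 N (contact force between mallet and lock_pin above 90 N).
It fails at once if the mallet bears on the pin (over 5 N) with its head more than 0.12 rad askew to the pin (contact force between mallet and lock_pin above 5 N and angle between the z axis of mallet and the z axis of lock_pin, either way round above 0.12 rad).
It fails at once if a bystander is moved more than 30 mm (distance of any of beaker, jar, bin from where it was at the start of the episode above 0.03 m).
It also fails if it takes over 58 s, if anything falls off the work surface, if the arm or the gripper's body presses on something with over 40 N, if the wrist force passes 120 N, or if a joint passes its speed limit or range.

### The arm

A 6-joint arm with a two-finger parallel gripper is mounted at the origin on the work surface. World frame = base frame: x ahead of the robot, y to its left, z up, the work surface at z = 0. Lengths are in m, angles in rad, forces in N, time in s.
With the tool pointing down it reaches from about 0.35 to 0.725 m from the base axis. Payload 6 kg.
Tool frame: the origin (TCP) lies on the centre line of the jaws, within the pads' length; the fingertips stand 17 mm ahead of it and the grasp point (between the pads) lies 2 mm behind it (env.finger_overhang is the distance from the TCP to the fingertips, in m); z points along the fingers, y is the line along which they close (so a half turn about z gives the same grasp; the last joint's range is limited). The gripper opens to 85 mm and grips with 20 to 120 N. Pads are 22 mm wide; open, the fingers measure 114 mm over their backs; the gripper's body (76 mm by 85 mm) begins 54 mm behind the grasp point. The pads swing forward as they close: fully open they stand 13 mm farther back than shut.
Start: joints at [1.622, 0.04, 0.085, 0, -1.615, -0.334], TCP at [0.167, 0.576, 0.248] pointing down, gripper open.
Joint ranges: [-2.56, 2.56], [-1.29, 2.01], [-1.08, 1.49], [-3.29, 1.98], [-2.81, -0.18], [-2.99, 2.99]. Speed limits (rad/s): [2.57, 2.57, 3.01, 3.14, 3.14, 3.14].

### API

Orientations are given as a unit quaternion [w, x, y, z].
In Python, from rig import sensors, imaging, env gives the robot as it stands.
- The arm moves only by the shell command python3 -m creep 'ROWS' [FORCE]. ROWS is JSON, a list of rows, each an object of numbers: "tx", "ty", "tz": the shift along the tool's x, y, z in m; "rx", "ry", "rz": the turn, a rotation vector about the tool's x, y, z in degrees; "jaw": the opening, from -1 (shut) to 1 (fully open). In form: [{"tx": .., "ty": .., "tz": .., "rx": .., "ry": .., "rz": .., "jaw": ..}, ...]. A call has exactly 8 rows; each row shifts and turns the commanded pose from where the row before left it, along the tool's axes as they then stand; what a row does not reach is not made up. A row lasts 1/12 s, in which the tool goes at most 41.7 mm and 7.16 degrees, less where a joint would pass 70% of its speed; a pose out of reach is approached as far as the arm can. A call is refused whole if a number of a shift passes 0.0417 or a number of a turn 7.16, either way. A call with a gripper value outside its range is refused whole. The fingers move at their own pace and stop on an object; FORCE is the grip in N (left out, the last holds). Time passes only in rows, so rows that do not move let the fingers close, or fill a call up. It gives the time, the measured TCP pose, the force, the opening and the grip force at its end, in the units of the state.
- sensors.get_obs(): the state, without advancing time (a new reading comes with each control period).
- imaging.get_image(name): name is "side" or "top"; returns a dict with "color" (480x640x3 uint8, blue, green, red), "depth" (480x640 float32, m along the optical axis (not along the pixel's ray), 0 where there is no reading), "fx", "fy", "cx", "cy" (pixels), "rvec" (rotation vector, rad) and "tvec" (3), from world to camera coordinates, as OpenCV has them. Camera axes: x right, y down, z forward; pixel columns grow to the right and rows downward; lengths in m; the calibration is good to about 2 mm. A picture is of the moment at which its call begins.
- env.hand_in(): hands the job in; it is judged then, once.
The state is a dict: "t": time; "joint_pos": joint angles; "joint_vel": joint speeds; "joint_torque": joint torques, N m; "ee_pos": TCP position; "ee_rot": TCP orientation; "force": force on the tool from outside, world axes, zero at the start; "wrist_torque": the same for the moment, N m; "width": finger opening in m; "grasp_force": force on a finger pad.
Only numpy, scipy, OpenCV 4.12 (cv2) and the standard library are available. Lean on these libraries where they do the work, as an engineer would, in place of code of your own. Each camera call takes 0.05 s, during which the arm holds its last target. There are 200 camera calls.

## Working session

There is one attempt and no reset: what is moved stays moved. The work goes in short steps, Python scripts to look and compute and a shell command to move; the robot and the scene stay as the last step left them, time stands still between calls to the robot, and variables do not carry over. Pictures are saved under pics/ and viewed, at most 10 in all, crops included, and the job is handed in when it is done.

```bash
mkdir -p pics; ls; cat > h.py <<'E'
import numpy as np,cv2,pickle
from rig import sensors,imaging,env
def snap(n,tag):
    im=imaging.get_image(n); pickle.dump(im,open(f'{tag}.pkl','wb')); cv2.imwrite(f'pics/{tag}.png',im['color']); return im
def load(tag): return pickle.load(open(f'{tag}.pkl','rb'))
def cloud(im):
    d=im['depth']; v,u=np.mgrid[:480,:640]
    c=np.stack([(u-im['cx'])/im['fx']*d,(v-im['cy'])/im['fy']*d,d],-1)
    R=cv2.Rodrigues(np.array(im['rvec'],float))[0]
    w=(c-np.array(im['tvec']).ravel())@R
    w[d<=0]=np.nan
    return w
E
python3 - <<'E'
from h import *
for n in('top','side'):
    im=snap(n,n+'0'); R=cv2.Rodrigues(np.array(im['rvec'],float))[0]; print(n,-R.T@np.array(im['tvec']).ravel(),R[2])
print(sensors.get_obs())
E
```

```text
pics
top [ 0.34699396 -0.11851717  1.26573953] [ 0.14215097 -0.02812202 -0.98944543]
side [-0.09764241 -1.00769304  0.91010433] [ 0.45688469  0.64652366 -0.61095298]
{'t': 0.1, 'joint_pos': array([ 1.62170701e+00,  4.07597453e-02,  8.39059565e-02, -3.65547353e-04,
       -1.61548402e+00, -3.33706877e-01]), 'joint_vel': array([-9.26372892e-04,  5.27830693e-05,  3.38012688e-03,  1.37807184e-03,
        1.15852288e-04, -1.41198976e-03]), 'joint_torque': array([-5.87604984e-03, -3.69345331e+01,  3.48278332e+01,  6.95168942e+00,
       -4.54703273e-03, -2.31166723e-06]), 'ee_pos': array([0.16728766, 0.57593614, 0.24737995]), 'ee_rot': array([ 7.91432203e-04,  9.90020754e-01, -1.40919406e-01, -3.19229548e-05]), 'force': array([-0.98354826,  0.34376546, -0.64772252]), 'wrist_torque': array([0.00110892, 0.0084273 , 0.01496537]), 'grasp_force': 0.0, 'width': 0.08545865043135552}
```

View pics/top0.png

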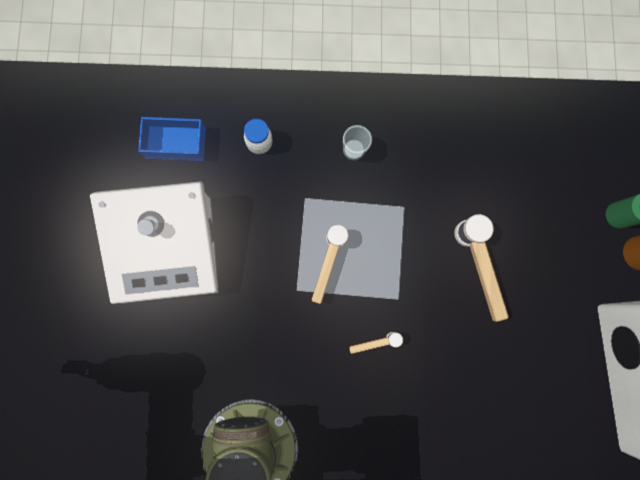

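View pics/side0.png

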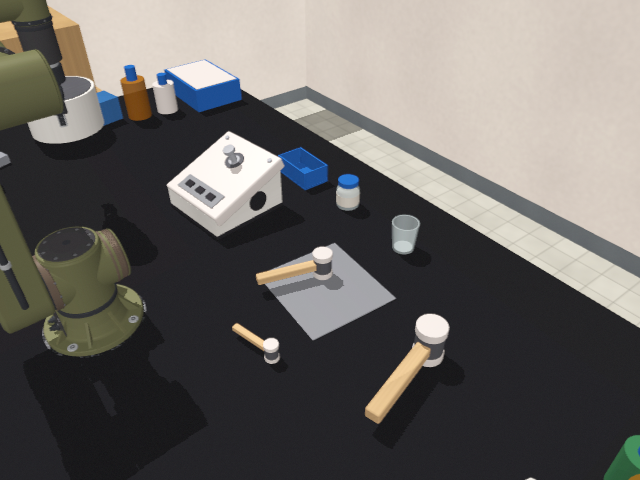

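Top view: three mallets, at (338,236) on the grey mat (medium), (479,229) (large) and (395,340) (small). The one at (338,236) is middle-sized and on the mat, so it should be the one. The mill is at (155,243) with its pin at (149,226), the bin at (172,138), the jar at (258,137) and the beaker at (356,142). The side view agrees: mallet head at (322,263), pin cap at (230,152).

```bash
python3 - <<'E'
from h import *
im=load('top0'); w=cloud(im); c=im['color'].astype(int); b,g,r=c[...,0],c[...,1],c[...,2]
hsv=cv2.cvtColor(im['color'],cv2.COLOR_BGR2HSV)
wood=(hsv[...,0]>8)&(hsv[...,0]<25)&(hsv[...,1]>80)&(hsv[...,2]>120)
for box in((300,230,352,310),(460,235,515,325),(345,330,392,356)):
    m=np.zeros_like(wood); m[box[1]:box[3],box[0]:box[2]]=1; m&=wood
    p=w[m]; z=np.nanmedian(p[:,2]); p=p[abs(p[:,2]-z)<.006]
    rc=cv2.minAreaRect((p[:,:2]*1000).astype(np.float32)); d=np.linalg.svd(p[:,:2]-p[:,:2].mean(0),full_matrices=0)[2][0]
    print('handle',len(p),z,p.mean(0),rc,d,np.degrees(np.arctan2(d[1],d[0])))
for box in((322,220,352,250),(462,210,497,245),(386,330,406,350)):
    s=np.zeros_like(wood); s[box[1]:box[3],box[0]:box[2]]=1
    s&=(hsv[...,2]>180)&(hsv[...,1]<50)
    p=w[s]; z=np.nanpercentile(p[:,2],70); p=p[abs(p[:,2]-z)<.006]
    print('head',z,cv2.minEnclosingCircle((p[:,:2]*1000).astype(np.float32)),p.mean(0))
# mat
m=(hsv[...,1]<60)&(hsv[...,2]>100)&(hsv[...,2]<190); m[:190]=0;m[305:]=0;m[:,:290]=0;m[:,410:]=0
p=w[m];p=p[abs(p[:,2]-.004)<.01];print('mat',np.nanmedian(p[:,2]),cv2.minAreaRect((p[:,:2]*1000).astype(np.float32)))
# lid
for tag,box in(('top0',(90,180,220,300)),('side0',(165,125,290,240))):
    im=load(tag);w=cloud(im);q=w[box[1]:box[3],box[0]:box[2]].reshape(-1,3);hs=cv2.cvtColor(im['color'],cv2.COLOR_BGR2HSV)[box[1]:box[3],box[0]:box[2]].reshape(-1,3)
    q=q[(hs[:,1]<40)&(hs[:,2]>120)&(q[:,2]>.07)&(q[:,2]<.2)]
    best=0;rng=np.random.default_rng(0)
    for _ in range(300):
        a=q[rng.choice(len(q),3,0)];n=np.cross(a[1]-a[0],a[2]-a[0]);n/=np.linalg.norm(n)+1e-12
        n*=np.sign(n[2]); i=abs((q-a[0])@n)<.002
        if i.sum()>best and n[2]>.85: best=i.sum();I=i
    L=q[I];mu=L.mean(0);n=np.linalg.svd(L-mu,full_matrices=0)[2][2];n*=np.sign(n[2]);print(tag,'lid',best,mu,n,'tilt',np.arccos(n[2]),'yaw',np.arctan2(-n[1],-n[0]))
    up=np.array([-n[0],-n[1],0]);up/=np.linalg.norm(up);up=np.cross(np.array([-up[1],up[0],0]),n);lat=np.cross(n,up)
    uv=np.c_[(L-mu)@up,(L-mu)@lat]*1000; rc=cv2.minAreaRect(uv.astype(np.float32));print(rc)
    cen=mu+up*rc[0][0]/1000+lat*rc[0][1]/1000;print('cen',cen,'bore',cen+.05*up)
    A=w[box[1]:box[3],box[0]:box[2]].reshape(-1,3);h=(A-mu)@n;k=(h>.03)&(h<.08)
    P=A[k];hh=h[k];top=np.percentile(hh,80);T=P[abs(hh-top)<.004];print('cap h',top,np.histogram(hh,bins=np.arange(.03,.08,.004)),len(T),T.mean(0), 'rel bore',((T.mean(0)-cen-.05*up)@np.c_[up,lat,n]))
im=load('top0')['color'];s=load('side0')['color']
cv2.imwrite('pics/crop.png',np.hstack([cv2.resize(im[190:360,290:520],(460,340)),cv2.resize(s[230:330,245:345],(340,340))]))
E
```

```text
handle 219 0.049205385429713325 [ 0.39558038 -0.16813271  0.04934442] ((426.0504150390625, -173.53636169433594), (23.88912582397461, 144.37901306152344), 73.8682632446289) [-0.92824509  0.37196915] 158.16288901966607
handle 1035 0.060014155361288984 [ 0.4159504  -0.57787411  0.06049509] ((418.91864013671875, -577.834228515625), (200.69195556640625, 34.64377975463867), 16.04146385192871) [-0.95970358 -0.2810143 ] -163.67924933041348
handle 156 0.02933694988034247 [ 0.25261947 -0.28139146  0.02992542] ((254.29946899414062, -286.3137512207031), (16.470218658447266, 96.79067993164062), 14.449187278747559) [ 0.25329427 -0.96738928] -75.32746373544613
head 0.07575668399494519 ((519.1821899414062, -202.10987854003906), 24.73272132873535) [ 0.51904324 -0.20217774  0.07495791]
head 0.09573703552604482 ((541.3018188476562, -542.8152465820312), 33.621273040771484) [ 0.54106999 -0.54252152  0.09464901]
head 0.047386993787953594 ((270.554931640625, -348.34600830078125), 16.434858322143555) [ 0.2701133  -0.34808516  0.04649205]
mat 0.004827361117689177 ((498.28094482421875, -243.4420166015625), (2
[... 579 characters left out ...]
) 188 [0.51029879 0.22665081 0.18453131] rel bore [-9.85408114e-05  6.69618803e-04  4.91293443e-02]
side0 lid 2701 [0.47786543 0.21118767 0.11869357] [-0.33877487 -0.04639608  0.93972283] tilt 0.3489775266746555 yaw 0.13610582348651742
((1.96075439453125, 7.7511138916015625), (253.06076049804688, 260.1942443847656), 89.47366333007812)
cen [0.47863923 0.21911712 0.11936402] bore [0.52519084 0.22549248 0.13646088]
cap h 0.04928296473933575 (array([ 2,  3, 14, 22, 56, 13,  0,  0,  0,  0,  0,  0]), array([0.03 , 0.034, 0.038, 0.042, 0.046, 0.05 , 0.054, 0.058, 0.062,
       0.066, 0.07 , 0.074, 0.078])) 79 [0.50868495 0.22437479 0.18200216] rel bore [6.22287296e-05 1.13226601e-03 4.84398152e-02]
```

View pics/crop.png

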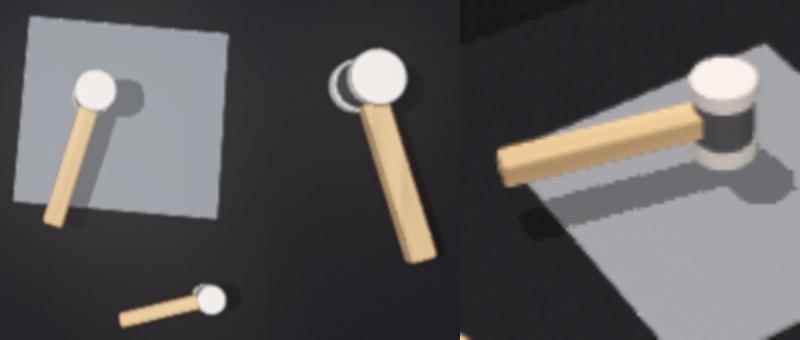

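Confirmed in the crop: the mallet on the mat (left, head at crop (95,90)) has a 49.5 mm head, against 67 mm and 33 mm for the other two. That makes it the middle-sized one. Its heading is about -16.7°, and the grip is at about (0.454, -0.1825). The tool's x axis already points that way.

```bash
cat > go.py <<'E'
# usage: go.py x y z [zx zy zz yawref]: deltas in current tool axes to the target
import sys,numpy as np
from scipy.spatial.transform import Rotation as Ro
from rig import sensors
a=[float(v) for v in sys.argv[1:]]; o=sensors.get_obs()
R=Ro.from_quat(np.roll(o['ee_rot'],-1)).as_matrix()
np.set_printoptions(precision=4,suppress=True)
print('t',o['t'],'p',o['ee_pos'],'f',o['force'],'w',o['width'],'g',o['grasp_force'],'j',o['joint_pos'])
print('x',R[:,0],'z',R[:,2]); print('shift',R.T@(np.array(a[:3])-o['ee_pos']))
if len(a)>3:
    z=np.array(a[3:6]);z/=np.linalg.norm(z);y=np.radians(a[6]);x=np.array([np.cos(y),np.sin(y),0]);x[2]=-(x@z)/z[2];x/=np.linalg.norm(x)
    T=np.c_[x,np.cross(z,x),z]; print('rot deg',np.degrees(Ro.from_matrix(R.T@T).as_rotvec()))
E
python3 -m creep '[{"tx":0.03,"ty":0.025,"jaw":1},{"tx":0.03,"ty":0.025,"jaw":1},{"tx":0.03,"ty":0.025,"jaw":1},{"tx":0.03,"ty":0.025,"jaw":1},{"tx":0.03,"ty":0.025,"jaw":1},{"tx":0.03,"ty":0.025,"jaw":1},{"tx":0.03,"ty":0.025,"jaw":1},{"tx":0.03,"ty":0.025,"jaw":1}]' 40
python3 -m creep '[{"tx":0.018,"ty":0.033,"jaw":1},{"tx":0.018,"ty":0.033,"jaw":1},{"tx":0.018,"ty":0.033,"jaw":1},{"tx":0.018,"ty":0.033,"jaw":1},{"tx":0.018,"ty":0.033,"jaw":1},{"tx":0.018,"ty":0.033,"jaw":1},{"tx":0.018,"ty":0.033,"jaw":1},{"tx":0.018,"ty":0.033,"jaw":1}]'
python3 go.py .454 -.1825 .11 0 0 -1 -16.7
```

```text
t 0.1 p [0.1673 0.5759 0.2474] f [-0.9835  0.3438 -0.6477] w 0.08545865043135552 g 0.0 j [ 1.6217  0.0408  0.0839 -0.0004 -1.6155 -0.3337]
x [ 0.9603 -0.279   0.0002] z [-0.0003 -0.0016 -1.    ]
shift [0.4869 0.6481 0.1385]
rot deg [ 0.0903 -0.0096  0.4979]validation failed for argument at $[0]...
validation failed for argument at $[0]...
```

```bash

python3 -m creep '[{"tx":0.03,"ty":0.025,"tz":0,"rx":0,"ry":0,"rz":0,"jaw":1},{"tx":0.03,"ty":0.025,"tz":0,"rx":0,"ry":0,"rz":0,"jaw":1},{"tx":0.03,"ty":0.025,"tz":0,"rx":0,"ry":0,"rz":0,"jaw":1},{"tx":0.03,"ty":0.025,"tz":0,"rx":0,"ry":0,"rz":0,"jaw":1},{"tx":0.03,"ty":0.025,"tz":0,"rx":0,"ry":0,"rz":0,"jaw":1},{"tx":0.03,"ty":0.025,"tz":0,"rx":0,"ry":0,"rz":0,"jaw":1},{"tx":0.03,"ty":0.025,"tz":0,"rx":0,"ry":0,"rz":0,"jaw":1},{"tx":0.03,"ty":0.025,"tz":0,"rx":0,"ry":0,"rz":0,"jaw":1}]' 40 &&
python3 -m creep '[{"tx":0.018,"ty":0.033,"tz":0,"rx":0,"ry":0,"rz":0,"jaw":1},{"tx":0.018,"ty":0.033,"tz":0,"rx":0,"ry":0,"rz":0,"jaw":1},{"tx":0.018,"ty":0.033,"tz":0,"rx":0,"ry":0,"rz":0,"jaw":1},{"tx":0.018,"ty":0.033,"tz":0,"rx":0,"ry":0,"rz":0,"jaw":1},{"tx":0.018,"ty":0.033,"tz":0,"rx":0,"ry":0,"rz":0,"jaw":1},{"tx":0.018,"ty":0.033,"tz":0,"rx":0,"ry":0,"rz":0,"jaw":1},{"tx":0.018,"ty":0.033,"tz":0,"rx":0,"ry":0,"rz":0,"jaw":1},{"tx":0.018,"ty":0.033,"tz":0,"rx":0,"ry":0,"rz":0,"jaw":1}]'
python3 go.py .454 -.1825 .11 0 0 -1 -16.7
```

```text
t: 0.77
ee_pos: [0.3425, 0.3153, 0.2481]
ee_rot: [-0.0, 0.99, -0.141, -0.0]
force: [1.2, 1.1, 0.3]
width: 0.0856
grasp_force: 0.0
t: 1.43
ee_pos: [0.4064, 0.0216, 0.2483]
ee_rot: [-0.0, 0.99, -0.141, 0.0]
force: [1.3, 0.3, 0.5]
width: 0.0852
grasp_force: 0.0
t 1.4333 p [0.4064 0.0216 0.2483] f [1.3188 0.312  0.4779] w 0.08520155647800644 g 0.0 j [ 0.557  -0.4962 -0.3642 -0.0001 -1.7021  0.7316]
x [ 0.9604 -0.2785  0.0004] z [ 0.0005  0.0005 -1.    ]
shift [0.1025 0.1829 0.1382]
rot deg [-0.035  -0.0212  0.5319]
```

```bash

python3 -m creep '[{"tx":0.0171,"ty":0.0305,"tz":0.02,"rx":0,"ry":0,"rz":0.5,"jaw":1},{"tx":0.0171,"ty":0.0305,"tz":0.02,"rx":0,"ry":0,"rz":0,"jaw":1},{"tx":0.0171,"ty":0.0305,"tz":0.02,"rx":0,"ry":0,"rz":0,"jaw":1},{"tx":0.0171,"ty":0.0305,"tz":0.02,"rx":0,"ry":0,"rz":0,"jaw":1},{"tx":0.0171,"ty":0.0305,"tz":0.02,"rx":0,"ry":0,"rz":0,"jaw":1},{"tx":0.0171,"ty":0.0305,"tz":0.02,"rx":0,"ry":0,"rz":0,"jaw":1},{"tx":0,"ty":0,"tz":0.01,"rx":0,"ry":0,"rz":0,"jaw":1},{"tx":0,"ty":0,"tz":0,"rx":0,"ry":0,"rz":0,"jaw":1}]' 
python3 go.py .454 -.1825 .037 0 0 -1 -16.7
python3 -c "
from h import *
a=snap('top','t1')['color'];b=snap('side','s1')['color']
cv2.imwrite('pics/c1.png',np.hstack([cv2.resize(a[180:320,260:420],(400,350)),cv2.resize(b[190:340,220:400],(400,350))]))"
```

```text
t: 2.1
ee_pos: [0.4506, -0.1825, 0.1145]
ee_rot: [0.0, 0.989, -0.147, -0.003]
force: [-0.2, -0.1, -0.1]
width: 0.0855
grasp_force: 0.0
t 2.1 p [ 0.4506 -0.1825  0.1145] f [-0.2167 -0.1073 -0.1423] w 0.08545227451438359 g 0.0 j [ 0.0304 -0.2414 -0.4195 -0.0012 -1.3994  1.2451]
x [ 0.9566 -0.2913 -0.0068] z [-0.0068  0.001  -1.    ]
shift [ 0.0038 -0.0011  0.0774]
rot deg [ 0.058   0.3892 -0.2358]
```

View pics/c1.png

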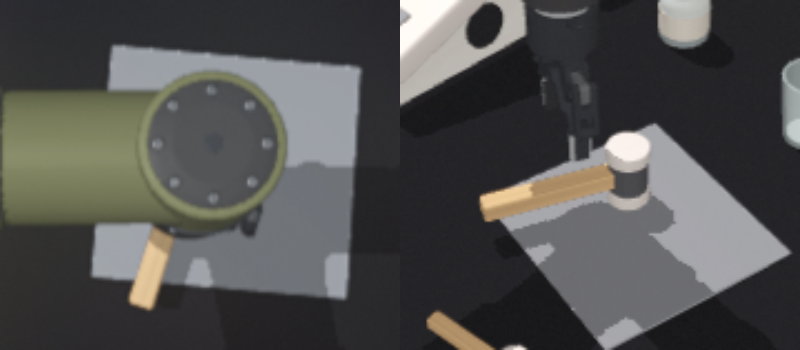

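The gripper is square over the handle (crop right, fingers at (580,150), handle at (560,190)), so I'm lowering it.

```bash

python3 -m creep '[{"tx":0,"ty":0,"tz":0,"rx":0,"ry":0,"rz":0,"jaw":1},{"tx":0,"ty":0,"tz":0.01,"rx":0,"ry":0,"rz":0,"jaw":1},{"tx":0,"ty":0,"tz":0.015,"rx":0,"ry":0,"rz":0,"jaw":1},{"tx":0,"ty":0,"tz":0.015,"rx":0,"ry":0,"rz":0,"jaw":1},{"tx":0,"ty":0,"tz":0.012,"rx":0,"ry":0,"rz":0,"jaw":1},{"tx":0,"ty":0,"tz":0.008,"rx":0,"ry":0,"rz":0,"jaw":1},{"tx":0,"ty":0,"tz":0,"rx":0,"ry":0,"rz":0,"jaw":1},{"tx":0,"ty":0,"tz":0,"rx":0,"ry":0,"rz":0,"jaw":1}]' 
python3 go.py .454 -.1825 .037 0 0 -1 -16.7
```

```text
t: 2.87
ee_pos: [0.4527, -0.1811, 0.0585]
ee_rot: [0.0, 0.989, -0.145, -0.0]
force: [0.0, -0.2, 0.5]
width: 0.0855
grasp_force: 0.0
t 2.8667 p [ 0.4527 -0.1811  0.0585] f [ 0.0131 -0.1848  0.5217] w 0.08550208293307315 g 0.0 j [ 0.0345 -0.2074 -0.4962  0.0004 -1.2822  1.2453]
x [ 0.958  -0.2868  0.    ] z [-0.0001 -0.0004 -1.    ]
shift [0.0016 0.001  0.0215]
rot deg [ 0.0249 -0.0015  0.0346]
```

```bash

python3 -m creep '[{"tx":0.0055,"ty":0.0005,"tz":0,"rx":0,"ry":0,"rz":0,"jaw":1},{"tx":0.0055,"ty":0.0005,"tz":0.006,"rx":0,"ry":0,"rz":0,"jaw":1},{"tx":0,"ty":0,"tz":0.008,"rx":0,"ry":0,"rz":0,"jaw":1},{"tx":0,"ty":0,"tz":0.0075,"rx":0,"ry":0,"rz":0,"jaw":1},{"tx":0,"ty":0,"tz":0,"rx":0,"ry":0,"rz":0,"jaw":1},{"tx":0,"ty":0,"tz":0,"rx":0,"ry":0,"rz":0,"jaw":1},{"tx":0,"ty":0,"tz":0,"rx":0,"ry":0,"rz":0,"jaw":0},{"tx":0,"ty":0,"tz":0,"rx":0,"ry":0,"rz":0,"jaw":-1}]' 120
python3 -m creep '[{"tx":0,"ty":0,"tz":0,"rx":0,"ry":0,"rz":0,"jaw":-1},{"tx":0,"ty":0,"tz":0,"rx":0,"ry":0,"rz":0,"jaw":-1},{"tx":0,"ty":0,"tz":0,"rx":0,"ry":0,"rz":0,"jaw":-1},{"tx":0,"ty":0,"tz":0,"rx":0,"ry":0,"rz":0,"jaw":-1},{"tx":0,"ty":0,"tz":0,"rx":0,"ry":0,"rz":0,"jaw":-1},{"tx":0,"ty":0,"tz":0,"rx":0,"ry":0,"rz":0,"jaw":-1},{"tx":0,"ty":0,"tz":0,"rx":0,"ry":0,"rz":0,"jaw":-1},{"tx":0,"ty":0,"tz":0,"rx":0,"ry":0,"rz":0,"jaw":-1}]' 120
python3 go.py .4635 -.1855 .037 0 0 -1 -16.7
```

```text
t: 3.53
ee_pos: [0.463, -0.1855, 0.0372]
ee_rot: [0.0, 0.989, -0.145, 0.0]
force: [0.1, 0.6, -0.2]
width: 0.064
grasp_force: 0.0
t: 4.2
ee_pos: [0.463, -0.1854, 0.0373]
ee_rot: [0.0, 0.989, -0.145, 0.0]
force: [-2.4, 2.9, 5.1]
width: 0.0223
grasp_force: 117.5
t 4.2 p [ 0.463  -0.1854  0.0373] f [-2.3657  2.9154  5.0911] w 0.022334665719091835 g 117.45282411575317 j [ 0.0243 -0.1565 -0.4925  0.0002 -1.2345  1.2551]
x [ 0.9579 -0.2872  0.0003] z [ 0.0003 -0.0001 -1.    ]
shift [ 0.0005 -0.      0.0003]
rot deg [ 0.0028 -0.0186  0.0089]
```

```bash

python3 -m creep '[{"tx":0,"ty":0,"tz":-0.01,"rx":0,"ry":0,"rz":0,"jaw":-1},{"tx":0,"ty":0,"tz":-0.02,"rx":0,"ry":0,"rz":0,"jaw":-1},{"tx":0,"ty":0,"tz":-0.03,"rx":0,"ry":0,"rz":0,"jaw":-1},{"tx":0,"ty":0,"tz":-0.04,"rx":0,"ry":0,"rz":0,"jaw":-1},{"tx":0,"ty":0,"tz":-0.04,"rx":0,"ry":0,"rz":0,"jaw":-1},{"tx":0,"ty":0,"tz":-0.04,"rx":0,"ry":0,"rz":0,"jaw":-1},{"tx":0,"ty":0,"tz":-0.04,"rx":0,"ry":0,"rz":0,"jaw":-1},{"tx":0,"ty":0,"tz":-0.03,"rx":0,"ry":0,"rz":0,"jaw":-1}]' 120
python3 go.py .4303 .2139 .2324 .340 .0456 -.9393 7.6
```

```text
t: 4.87
ee_pos: [0.4627, -0.1856, 0.2902]
ee_rot: [0.0, 0.989, -0.145, 0.001]
force: [-0.0, 0.0, -4.1]
width: 0.0223
grasp_force: 117.7
t 4.8667 p [ 0.4627 -0.1856  0.2902] f [-0.0488  0.0245 -4.1076] w 0.02234268489021412 g 117.7038037776947 j [ 0.0241 -0.2237 -0.0854  0.0006 -1.7071  1.255 ]
x [ 0.9577 -0.2876  0.0022] z [ 0.0021 -0.0005 -1.    ]
shift [-0.1461 -0.3733  0.0575]
rot deg [  4.2915  19.6326 -24.0632]
```

```bash

python3 -m creep '[{"tx":-0.0146,"ty":-0.0373,"tz":0,"rx":0,"ry":0,"rz":0,"jaw":-1},{"tx":-0.0146,"ty":-0.0373,"tz":0,"rx":0,"ry":0,"rz":0,"jaw":-1},{"tx":-0.0146,"ty":-0.0373,"tz":0,"rx":0,"ry":0,"rz":0,"jaw":-1},{"tx":-0.0146,"ty":-0.0373,"tz":0,"rx":0,"ry":0,"rz":0,"jaw":-1},{"tx":-0.0146,"ty":-0.0373,"tz":0,"rx":0,"ry":0,"rz":0,"jaw":-1},{"tx":-0.0146,"ty":-0.0373,"tz":0,"rx":0,"ry":0,"rz":0,"jaw":-1},{"tx":-0.0146,"ty":-0.0373,"tz":0,"rx":0,"ry":0,"rz":0,"jaw":-1},{"tx":-0.0146,"ty":-0.0373,"tz":0,"rx":0,"ry":0,"rz":0,"jaw":-1}]' 120
python3 -m creep '[{"tx":-0.0146,"ty":-0.0373,"tz":0,"rx":0,"ry":0,"rz":0,"jaw":-1},{"tx":-0.0146,"ty":-0.0373,"tz":0,"rx":0,"ry":0,"rz":0,"jaw":-1},{"tx":0,"ty":0,"tz":0,"rx":0.8,"ry":3.9,"rz":-4.8,"jaw":-1},{"tx":0,"ty":0,"tz":0,"rx":0.8,"ry":3.9,"rz":-4.8,"jaw":-1},{"tx":0,"ty":0,"tz":0,"rx":0.9,"ry":3.9,"rz":-4.8,"jaw":-1},{"tx":0,"ty":0,"tz":0,"rx":0.9,"ry":3.9,"rz":-4.8,"jaw":-1},{"tx":0,"ty":0,"tz":0,"rx":0.9,"ry":4,"rz":-4.8,"jaw":-1},{"tx":0,"ty":0,"tz":0,"rx":0,"ry":0,"rz":0,"jaw":-1}]' 120
python3 go.py .4303 .2139 .2324 .340 .0456 -.9393 7.6
python3 -c "
from h import *
a=snap('top','t2')['color'];b=snap('side','s2')['color']
cv2.imwrite('pics/c2.png',np.hstack([cv2.resize(a[160:320,80:240],(400,400)),cv2.resize(b[60:240,150:330],(400,400))]))"
```

```text
t: 5.53
ee_pos: [0.4357, 0.1359, 0.2865]
ee_rot: [-0.0, 0.989, -0.145, -0.0]
force: [1.8, 0.6, -3.4]
width: 0.022
grasp_force: 118.1
t: 6.2
ee_pos: [0.4288, 0.2131, 0.2847]
ee_rot: [-0.012, 0.983, 0.068, 0.173]
force: [-1.4, 0.2, -4.3]
width: 0.0222
grasp_force: 118.5
t 6.2 p [0.4288 0.2131 0.2847] f [-1.4161  0.2431 -4.2757] w 0.02219376401236426 g 118.5375702381134 j [ 1.0861 -0.5846 -0.4888  0.2827 -1.4631  0.6204]
x [0.9312 0.1288 0.341 ] z [ 0.3378  0.0463 -0.9401]
shift [-0.0164 -0.0006  0.0497]
rot deg [-0.0594  0.127   0.2596]
```

View pics/c2.png

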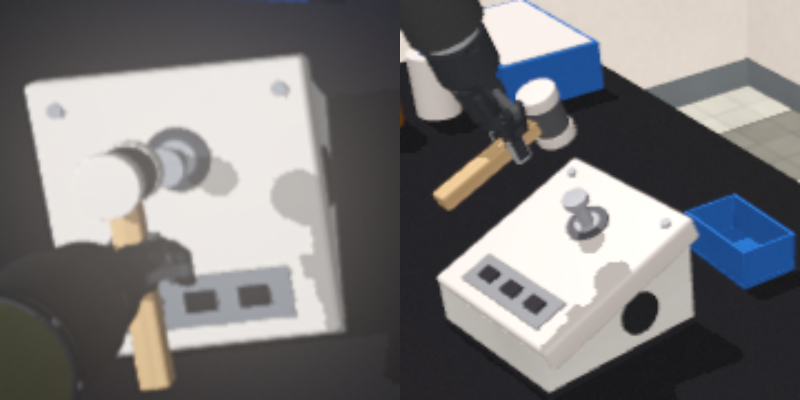

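The mallet is held above the pin. In the top crop the head face is at (110,185) and the pin at (175,165). In the side crop the head is at (540,95) and the cap at (575,200). Next I'm measuring the head's axis as held.

```bash
cat > ax.py <<'E'
from h import *
import sys
n0=np.array([-.340,-.0456,.9393])
o=sensors.get_obs()
from scipy.spatial.transform import Rotation as Ro
R=Ro.from_quat(np.roll(o['ee_rot'],-1)).as_matrix(); p=o['ee_pos']
# expected head top centre from grip
E=p+.0584*R[:,0]-.0367*R[:,2]; print('expected top centre',E)
for tag in sys.argv[1:]:
    im=load(tag);w=cloud(im);hs=cv2.cvtColor(im['color'],cv2.COLOR_BGR2HSV)
    k=(np.linalg.norm(w-E,axis=2)<.04)&(hs[...,1]<60)&(hs[...,2]>130)
    q=w[k]; q=q[abs((q-E)@n0)<.012]
    for _ in range(3):
        mu=q.mean(0);n=np.linalg.svd(q-mu,full_matrices=0)[2][2];n*=np.sign(n[2]);q=q[abs((q-mu)@n)<.0025]
    a=np.linalg.svd(n[None])[2][1:]
    c,r=cv2.minEnclosingCircle(((q-mu)@a.T*1000).astype(np.float32)); C=mu+(np.array(c)/1000)@a
    print(tag,len(q),'n',n,'angle to pin',np.degrees(np.arccos(n@n0)),'vs tool',np.degrees(np.arccos(-n@R[:,2])),'top centre',C,'r',r,'err tool axes',R.T@(C-E))
E
python3 ax.py t2 s2
```

```text
expected top centre [0.47164632 0.21906744 0.34045493]
t2 461 n [-0.33494952 -0.05664716  0.94053172] angle to pin 0.7797640336197774 vs tool 0.5902356161495581 top centre [0.47143899 0.21779123 0.33961931] r 24.857973098754883 err tool axes [-0.00063245  0.00123989  0.00065775]
s2 116 n [-0.34979142 -0.12481424  0.92847583] angle to pin 4.629141050628235 vs tool 4.632012385852413 top centre [0.47064742 0.21682072 0.33776606] r 26.07414436340332 err tool axes [-0.00211674  0.00210241  0.00209162]
```

```bash

python3 -m creep '[{"tx":-0.0055,"ty":-0.0006,"tz":0.005,"rx":0,"ry":0,"rz":0.2,"jaw":-1},{"tx":-0.0055,"ty":0,"tz":0.015,"rx":0,"ry":0,"rz":0,"jaw":-1},{"tx":-0.0054,"ty":0,"tz":0.02,"rx":0,"ry":0,"rz":0,"jaw":-1},{"tx":0,"ty":0,"tz":0.018,"rx":0,"ry":0,"rz":0,"jaw":-1},{"tx":0,"ty":0,"tz":0.013,"rx":0,"ry":0,"rz":0,"jaw":-1},{"tx":0,"ty":0,"tz":0.008,"rx":0,"ry":0,"rz":0,"jaw":-1},{"tx":0,"ty":0,"tz":0.003,"rx":0,"ry":0,"rz":0,"jaw":-1},{"tx":0,"ty":0,"tz":0,"rx":0,"ry":0,"rz":0,"jaw":-1}]' 120
python3 go.py .4439 .2157 .1948 .340 .0456 -.9393 7.6
python3 -m creep '[{"tx":0,"ty":0,"tz":0,"rx":0,"ry":0,"rz":0,"jaw":-1},{"tx":0,"ty":0,"tz":0,"rx":0,"ry":0,"rz":0,"jaw":-1},{"tx":0,"ty":0,"tz":0,"rx":0,"ry":0,"rz":0,"jaw":-1},{"tx":0,"ty":0,"tz":0,"rx":0,"ry":0,"rz":0,"jaw":-1},{"tx":0,"ty":0,"tz":0,"rx":0,"ry":0,"rz":0,"jaw":-1},{"tx":0,"ty":0,"tz":0,"rx":0,"ry":0,"rz":0,"jaw":-1},{"tx":0,"ty":0,"tz":0,"rx":0,"ry":0,"rz":0,"jaw":-1},{"tx":0,"ty":0,"tz":0,"rx":0,"ry":0,"rz":0,"jaw":-1}]'
python3 go.py .4439 .2157 .1948 .340 .0456 -.9393 7.6
python3 -c "
from h import *
snap('top','t3');snap('side','s3')"; python3 ax.py t3 s3
```

```text
t: 6.97
ee_pos: [0.4427, 0.216, 0.2035]
ee_rot: [-0.012, 0.983, 0.062, 0.172]
force: [0.4, 0.1, -2.9]
width: 0.022
grasp_force: 118.6
t 6.9667 p [0.4427 0.216  0.2035] f [ 0.3952  0.1256 -2.8538] w 0.022011578206849555 g 118.55576276779175 j [ 1.0526 -0.566  -0.6249  0.2829 -1.3075  0.5992]
x [0.9333 0.1188 0.3388] z [ 0.3358  0.0448 -0.9409]
shift [-0.0019  0.0005  0.0086]
rot deg [ 0.0147  0.2578 -0.3269]
t: 7.63
ee_pos: [0.4425, 0.2163, 0.2042]
ee_rot: [-0.013, 0.983, 0.063, 0.172]
force: [0.6, -0.5, -4.4]
width: 0.0219
grasp_force: 118.6
t 7.6333 p [0.4425 0.2163 0.2042] f [ 0.5875 -0.5479 -4.3566] w 0.02191233995236742 g 118.55504393577576 j [ 1.0537 -0.5682 -0.6255  0.2835 -1.3071  0.5998]
x [0.9326 0.12   0.3404] z [ 0.3372  0.0466 -0.9403]
shift [-0.002   0.0008  0.0093]
rot deg [-0.0776  0.1635 -0.2502]
expected top centre [0.484612   0.22155242 0.2584982 ]
t3 365 n [-0.31651383 -0.06727251  0.94619945] angle to pin 1.9047313043163194 vs tool 1.7112962636305735 top centre [0.48499156 0.22037498 0.25891647] r 25.124263763427734 err tool axes [ 0.00035509  0.00121526 -0.00032006]
s3 121 n [-0.34258953 -0.08326858  0.93578777] angle to pin 2.199959806956744 vs tool 2.1472159195958174 top centre [0.48301707 0.21812744 0.25629838] r 26.149158477783203 err tool axes [-0.00264692  0.00319779  0.00137167]
```

```bash

python3 -m creep '[{"tx":-0.001,"ty":0.0008,"tz":0.002,"rx":0,"ry":0,"rz":0,"jaw":-1},{"tx":-0.001,"ty":0,"tz":0.002,"rx":0,"ry":0,"rz":0,"jaw":-1},{"tx":0,"ty":0,"tz":0.002,"rx":0,"ry":0,"rz":0,"jaw":-1},{"tx":0,"ty":0,"tz":0,"rx":0,"ry":0,"rz":0,"jaw":-1},{"tx":0,"ty":0,"tz":0,"rx":0,"ry":0,"rz":0,"jaw":-1},{"tx":0,"ty":0,"tz":0,"rx":0,"ry":0,"rz":0,"jaw":-1},{"tx":0,"ty":0,"tz":0,"rx":0,"ry":0,"rz":0,"jaw":-1},{"tx":0,"ty":0,"tz":0,"rx":0,"ry":0,"rz":0,"jaw":-1}]'
python3 go.py .4439 .2157 .1948
python3 -m creep '[{"tx":0,"ty":0,"tz":0.001,"rx":0,"ry":0,"rz":0,"jaw":-1},{"tx":0,"ty":0,"tz":0.001,"rx":0,"ry":0,"rz":0,"jaw":-1},{"tx":0,"ty":0,"tz":0,"rx":0,"ry":0,"rz":0,"jaw":-1},{"tx":0,"ty":0,"tz":0,"rx":0,"ry":0,"rz":0,"jaw":-1},{"tx":0,"ty":0,"tz":0,"rx":0,"ry":0,"rz":0,"jaw":-1},{"tx":0,"ty":0,"tz":0,"rx":0,"ry":0,"rz":0,"jaw":-1},{"tx":0,"ty":0,"tz":0,"rx":0,"ry":0,"rz":0,"jaw":-1},{"tx":0,"ty":0,"tz":0,"rx":0,"ry":0,"rz":0,"jaw":-1}]'
python3 go.py .4439 .2157 .1948
```

```text
t: 8.4
ee_pos: [0.4428, 0.2155, 0.1979]
ee_rot: [-0.013, 0.983, 0.063, 0.172]
force: [0.7, 0.3, -2.1]
width: 0.0224
grasp_force: 118.6
t 8.4 p [0.4428 0.2155 0.1979] f [ 0.6852  0.301  -2.1377] w 0.022367274765398692 g 118.55455756187439 j [ 1.0518 -0.5693 -0.6377  0.284  -1.2959  0.5985]
x [0.9326 0.12   0.3404] z [ 0.3372  0.0466 -0.9403]
shift [-0.     -0.      0.0033]
t: 9.07
ee_pos: [0.4435, 0.2156, 0.196]
ee_rot: [-0.013, 0.983, 0.063, 0.172]
force: [-0.3, 0.0, -4.3]
width: 0.0227
grasp_force: 118.6
t 9.0667 p [0.4435 0.2156 0.196 ] f [-0.251   0.0297 -4.328 ] w 0.022654151537013466 g 118.55533361434937 j [ 1.0502 -0.5674 -0.64    0.284  -1.2914  0.5988]
x [0.9326 0.12   0.3403] z [ 0.3372  0.0465 -0.9403]
shift [ 0.     -0.      0.0012]
```

```bash

python3 -m creep '[{"tx":0,"ty":0,"tz":0.001,"rx":0,"ry":0,"rz":0,"jaw":-1},{"tx":0,"ty":0,"tz":0,"rx":0,"ry":0,"rz":0,"jaw":-1},{"tx":0,"ty":0,"tz":0,"rx":0,"ry":0,"rz":0,"jaw":-1},{"tx":0,"ty":0,"tz":0,"rx":0,"ry":0,"rz":0,"jaw":-1},{"tx":0,"ty":0,"tz":0,"rx":0,"ry":0,"rz":0,"jaw":-1},{"tx":0,"ty":0,"tz":0,"rx":0,"ry":0,"rz":0,"jaw":-1},{"tx":0,"ty":0,"tz":0,"rx":0,"ry":0,"rz":0,"jaw":-1},{"tx":0,"ty":0,"tz":0,"rx":0,"ry":0,"rz":0,"jaw":-1}]'
python3 go.py .4439 .2157 .1948 |tail -1
python3 -m creep '[{"tx":0,"ty":0,"tz":0.001,"rx":0,"ry":0,"rz":0,"jaw":-1},{"tx":0,"ty":0,"tz":0,"rx":0,"ry":0,"rz":0,"jaw":-1},{"tx":0,"ty":0,"tz":0,"rx":0,"ry":0,"rz":0,"jaw":-1},{"tx":0,"ty":0,"tz":0,"rx":0,"ry":0,"rz":0,"jaw":-1},{"tx":0,"ty":0,"tz":0,"rx":0,"ry":0,"rz":0,"jaw":-1},{"tx":0,"ty":0,"tz":0,"rx":0,"ry":0,"rz":0,"jaw":-1},{"tx":0,"ty":0,"tz":0,"rx":0,"ry":0,"rz":0,"jaw":-1},{"tx":0,"ty":0,"tz":0,"rx":0,"ry":0,"rz":0,"jaw":-1}]'
python3 go.py .4439 .2157 .1948|tail -1
python3 -m creep '[{"tx":0,"ty":0,"tz":0.001,"rx":0,"ry":0,"rz":0,"jaw":-1},{"tx":0,"ty":0,"tz":0,"rx":0,"ry":0,"rz":0,"jaw":-1},{"tx":0,"ty":0,"tz":0,"rx":0,"ry":0,"rz":0,"jaw":-1},{"tx":0,"ty":0,"tz":0,"rx":0,"ry":0,"rz":0,"jaw":-1},{"tx":0,"ty":0,"tz":0,"rx":0,"ry":0,"rz":0,"jaw":-1},{"tx":0,"ty":0,"tz":0,"rx":0,"ry":0,"rz":0,"jaw":-1},{"tx":0,"ty":0,"tz":0,"rx":0,"ry":0,"rz":0,"jaw":-1},{"tx":0,"ty":0,"tz":0,"rx":0,"ry":0,"rz":0,"jaw":-1}]'
python3 go.py .4439 .2157 .1948|tail -1
```

```text
t: 9.73
ee_pos: [0.4438, 0.2157, 0.195]
ee_rot: [-0.013, 0.983, 0.063, 0.172]
force: [-0.0, -0.8, -3.6]
width: 0.0222
grasp_force: 118.6
shift [ 0.     -0.      0.0002]
t: 10.4
ee_pos: [0.4442, 0.2157, 0.1945]
ee_rot: [-0.013, 0.983, 0.063, 0.173]
force: [-5.0, -1.9, 1.6]
width: 0.0223
grasp_force: 119.4
shift [-0.0002 -0.     -0.0004]
t: 11.07
ee_pos: [0.4445, 0.2158, 0.194]
ee_rot: [-0.013, 0.983, 0.063, 0.173]
force: [-7.7, -1.4, 3.7]
width: 0.0222
grasp_force: 119.6
shift [-0.0003 -0.     -0.0009]
```

Contact was felt at the expected place: about 7 N, then 10 N, with the arm yielding about 1 mm per 10 N. Now I back off 12 mm, then strike at about 120 mm/s and slow down before the stop.

```bash

python3 -m creep '[{"tx":0,"ty":0,"tz":-0.002,"rx":0,"ry":0,"rz":0,"jaw":-1},{"tx":0,"ty":0,"tz":-0.004,"rx":0,"ry":0,"rz":0,"jaw":-1},{"tx":0,"ty":0,"tz":-0.004,"rx":0,"ry":0,"rz":0,"jaw":-1},{"tx":0,"ty":0,"tz":-0.004,"rx":0,"ry":0,"rz":0,"jaw":-1},{"tx":0,"ty":0,"tz":0,"rx":0,"ry":0,"rz":0,"jaw":-1},{"tx":0,"ty":0,"tz":0,"rx":0,"ry":0,"rz":0,"jaw":-1},{"tx":0,"ty":0,"tz":0,"rx":0,"ry":0,"rz":0,"jaw":-1},{"tx":0,"ty":0,"tz":0,"rx":0,"ry":0,"rz":0,"jaw":-1}]'
python3 go.py .4439 .2157 .1948 .340 .0456 -.9393 7.6
python3 -c "
from h import *
snap('top','t4')"; python3 ax.py t4
```

```text
t: 11.73
ee_pos: [0.4397, 0.215, 0.2059]
ee_rot: [-0.012, 0.983, 0.063, 0.172]
force: [0.4, 0.0, -3.6]
width: 0.0223
grasp_force: 118.8
t 11.7333 p [0.4397 0.215  0.2059] f [ 0.3517  0.0456 -3.575 ] w 0.022258077986010837 g 118.80266547203064 j [ 1.0589 -0.5774 -0.628   0.2839 -1.3156  0.5967]
x [0.9328 0.1201 0.3399] z [ 0.3368  0.0461 -0.9405]
shift [ 0.0002 -0.0001  0.0119]
rot deg [-0.0536  0.1925 -0.2482]
expected top centre [0.48182036 0.22035092 0.26028295]
t4 361 n [-0.31461751 -0.06922282  0.94669109] angle to pin 2.0604395721725695 vs tool 1.8692180065719262 top centre [0.48304495 0.21967441 0.26081466] r 25.12248992919922 err tool axes [ 0.00124174  0.00082702 -0.00011882]
```

```bash

python3 -m creep '[{"tx":0,"ty":0,"tz":0.006,"rx":0,"ry":0,"rz":0,"jaw":-1},{"tx":0,"ty":0,"tz":0.01,"rx":0,"ry":0,"rz":0,"jaw":-1},{"tx":0,"ty":0,"tz":0.01,"rx":0,"ry":0,"rz":0,"jaw":-1},{"tx":0,"ty":0,"tz":0.003,"rx":0,"ry":0,"rz":0,"jaw":-1},{"tx":0,"ty":0,"tz":0.001,"rx":0,"ry":0,"rz":0,"jaw":-1},{"tx":0,"ty":0,"tz":0.001,"rx":0,"ry":0,"rz":0,"jaw":-1},{"tx":0,"ty":0,"tz":0,"rx":0,"ry":0,"rz":0,"jaw":-1},{"tx":0,"ty":0,"tz":0,"rx":0,"ry":0,"rz":0,"jaw":-1}]'
python3 go.py .4439 .2157 .1948 .340 .0456 -.9393 7.6
```

```text
t: 12.45
ee_pos: [0.4502, 0.2165, 0.177]
ee_rot: [-0.012, 0.983, 0.063, 0.172]
force: [0.3, -0.2, -3.2]
width: 0.0223
grasp_force: 118.7
t 12.45 p [0.4502 0.2165 0.177 ] f [ 0.2977 -0.161  -3.1993] w 0.02229667470857933 g 118.69677186012268 j [ 1.0344 -0.5466 -0.6614  0.2844 -1.2469  0.6022]
x [0.9327 0.12   0.3402] z [ 0.337   0.0463 -0.9404]
shift [ 0.0001 -0.0001 -0.0189]
rot deg [-0.0611  0.1754 -0.2546]
```

At 18.9 mm in, the contact force is gone, so the pin looks to have snapped home. I'm backing off and checking.

```bash

python3 -m creep '[{"tx":0,"ty":0,"tz":-0.005,"rx":0,"ry":0,"rz":0,"jaw":-1},{"tx":0,"ty":0,"tz":-0.015,"rx":0,"ry":0,"rz":0,"jaw":-1},{"tx":0,"ty":0,"tz":-0.025,"rx":0,"ry":0,"rz":0,"jaw":-1},{"tx":0,"ty":0,"tz":-0.025,"rx":0,"ry":0,"rz":0,"jaw":-1},{"tx":0,"ty":0,"tz":-0.025,"rx":0,"ry":0,"rz":0,"jaw":-1},{"tx":0,"ty":0,"tz":-0.015,"rx":0,"ry":0,"rz":0,"jaw":-1},{"tx":0,"ty":0,"tz":0,"rx":0,"ry":0,"rz":0,"jaw":-1},{"tx":0,"ty":0,"tz":0,"rx":0,"ry":0,"rz":0,"jaw":-1}]'
python3 - <<'E'
from h import *
a=snap('top','t5');b=snap('side','s5')
n=np.array([-.340,-.0456,.9393]);B=np.array([.5262,.2268,.1375]);
for tag in('s0','s5') if 0 else('side0','s5','t5'):
    w=cloud(load(tag));r=w-B;h=r@n;lat=np.linalg.norm(r-h[...,None]*n,axis=2)
    k=(lat<.014)&(h>.005)&(h<.07);print(tag,k.sum(),np.percentile(h[k],[50,70,90]) if k.sum() else '')
E
python3 ax.py t5; python3 go.py .464 -.185 .29 0 0 -1 -16.7
```

```text
t: 13.12
ee_pos: [0.413, 0.2119, 0.2812]
ee_rot: [-0.014, 0.983, 0.063, 0.173]
force: [-0.5, 0.4, -4.5]
width: 0.0221
grasp_force: 118.7
side0 101 [0.0350543  0.04760907 0.04943706]
s5 71 [0.02623149 0.02805456 0.03008883]
t5 131 [0.02882065 0.02985475 0.03145557]
expected top centre [0.4550799  0.21671094 0.33318418]
t5 451 n [-0.3327213  -0.08001123  0.93962479] angle to pin 2.044666926713374 vs tool 1.99581382572726 top centre [0.45610706 0.21603714 0.33609508] r 25.05947494506836 err tool axes [ 0.00186274  0.00079508 -0.00242497]
t 13.2167 p [0.4129 0.2113 0.2789] f [ 0.9005  0.5528 -3.7184] w 0.022277297004767205 g 118.71125221252441 j [ 1.1261 -0.6296 -0.527   0.2885 -1.4828  0.5756]
x [0.9332 0.1205 0.3385] z [ 0.3355  0.0453 -0.941 ]
shift [ 0.0037  0.3996 -0.0113]
rot deg [ -4.2641 -19.4712  23.8388]
```

The cap now stands about 29.5 mm up, down from 49, so the pin is home. Bringing the mallet back.

```bash

python3 -m creep '[{"tx":0,"ty":0,"tz":-0.006,"rx":0,"ry":0,"rz":0,"jaw":-1},{"tx":0,"ty":0,"tz":-0.006,"rx":0,"ry":0,"rz":0,"jaw":-1},{"tx":0,"ty":0,"tz":0,"rx":-0.85,"ry":-3.9,"rz":4.77,"jaw":-1},{"tx":0,"ty":0,"tz":0,"rx":-0.85,"ry":-3.9,"rz":4.77,"jaw":-1},{"tx":0,"ty":0,"tz":0,"rx":-0.85,"ry":-3.9,"rz":4.77,"jaw":-1},{"tx":0,"ty":0,"tz":0,"rx":-0.85,"ry":-3.9,"rz":4.77,"jaw":-1},{"tx":0,"ty":0,"tz":0,"rx":-0.86,"ry":-3.87,"rz":4.76,"jaw":-1},{"tx":0,"ty":0,"tz":0,"rx":0,"ry":0,"rz":0,"jaw":-1}]'
python3 go.py .464 -.185 .29 0 0 -1 -16.7
```

```text
t: 13.88
ee_pos: [0.4102, 0.211, 0.2912]
ee_rot: [0.0, 0.989, -0.148, -0.001]
force: [0.0, -0.5, -4.5]
width: 0.0223
grasp_force: 118.4
t 13.8833 p [0.4102 0.211  0.2912] f [ 0.0034 -0.5076 -4.4591] w 0.022271314263892575 g 118.41657400131226 j [ 0.9135 -0.321  -0.1607 -0.0021 -1.7327  0.3598]
x [ 0.9562 -0.2928 -0.0025] z [-0.0027 -0.     -1.    ]
shift [0.1674 0.3629 0.001 ]
rot deg [ 0.0448  0.1461 -0.3249]
```

```bash

python3 -m creep '[{"tx":0.0167,"ty":0.0363,"tz":0,"rx":0,"ry":0,"rz":0,"jaw":-1},{"tx":0.0167,"ty":0.0363,"tz":0,"rx":0,"ry":0,"rz":0,"jaw":-1},{"tx":0.0167,"ty":0.0363,"tz":0,"rx":0,"ry":0,"rz":0,"jaw":-1},{"tx":0.0167,"ty":0.0363,"tz":0,"rx":0,"ry":0,"rz":0,"jaw":-1},{"tx":0.0167,"ty":0.0363,"tz":0,"rx":0,"ry":0,"rz":0,"jaw":-1},{"tx":0.0167,"ty":0.0363,"tz":0,"rx":0,"ry":0,"rz":0,"jaw":-1},{"tx":0.0167,"ty":0.0363,"tz":0,"rx":0,"ry":0,"rz":0,"jaw":-1},{"tx":0.0167,"ty":0.0363,"tz":0,"rx":0,"ry":0,"rz":0,"jaw":-1}]'
python3 -m creep '[{"tx":0.0167,"ty":0.0363,"tz":0,"rx":0,"ry":0,"rz":0,"jaw":-1},{"tx":0.0167,"ty":0.0363,"tz":0,"rx":0,"ry":0,"rz":0,"jaw":-1},{"tx":0,"ty":0,"tz":0.03,"rx":0,"ry":0,"rz":0,"jaw":-1},{"tx":0,"ty":0,"tz":0.03,"rx":0,"ry":0,"rz":0,"jaw":-1},{"tx":0,"ty":0,"tz":0.03,"rx":0,"ry":0,"rz":0,"jaw":-1},{"tx":0,"ty":0,"tz":0.03,"rx":0,"ry":0,"rz":0,"jaw":-1},{"tx":0,"ty":0,"tz":0.02,"rx":0,"ry":0,"rz":0,"jaw":-1},{"tx":0,"ty":0,"tz":0,"rx":0,"ry":0,"rz":0,"jaw":-1}]'
python3 -m creep '[{"tx":0,"ty":0,"tz":0.01,"rx":0,"ry":0,"rz":0,"jaw":-1},{"tx":0,"ty":0,"tz":0.02,"rx":0,"ry":0,"rz":0,"jaw":-1},{"tx":0,"ty":0,"tz":0.02,"rx":0,"ry":0,"rz":0,"jaw":-1},{"tx":0,"ty":0,"tz":0.01,"rx":0,"ry":0,"rz":0,"jaw":-1},{"tx":0,"ty":0,"tz":0,"rx":0,"ry":0,"rz":0,"jaw":-1},{"tx":0,"ty":0,"tz":0,"rx":0,"ry":0,"rz":0,"jaw":-1},{"tx":0,"ty":0,"tz":0,"rx":0,"ry":0,"rz":0,"jaw":-1},{"tx":0,"ty":0,"tz":0,"rx":0,"ry":0,"rz":0,"jaw":-1}]'
python3 go.py .463 -.1854 .0373 0 0 -1 -16.7
python3 -c "
from h import *
snap('top','t6');b=snap('side','s6')['color']
cv2.imwrite('pics/c6.png',cv2.resize(b[200:330,230:400],(680,520)))"; python3 ax.py t6 s6
```

```text
t: 14.55
ee_pos: [0.4533, -0.1079, 0.292]
ee_rot: [-0.0, 0.99, -0.144, 0.002]
force: [1.1, 1.0, -2.7]
width: 0.0224
grasp_force: 118.7
t: 15.22
ee_pos: [0.4623, -0.1841, 0.146]
ee_rot: [-0.0, 0.99, -0.144, -0.003]
force: [-0.0, 1.1, -3.7]
width: 0.0222
grasp_force: 118.7
t: 15.88
ee_pos: [0.466, -0.1847, 0.0933]
ee_rot: [-0.001, 0.989, -0.145, 0.002]
force: [0.6, -0.2, -3.6]
width: 0.0222
grasp_force: 118.9
t 15.8833 p [ 0.466  -0.1847  0.0933] f [ 0.5883 -0.2203 -3.6371] w 0.022170452884746908 g 118.92824649810791 j [ 0.025  -0.1956 -0.4206 -0.0005 -1.3412  1.2547]
x [ 0.9579 -0.2871  0.0042] z [ 0.0046  0.0006 -1.    ]
shift [-0.003   0.0016  0.056 ]
rot deg [-0.1096 -0.2428  0.0153]
expected top centre [ 0.52145276 -0.20148037  0.12952782]ax.py:14: RuntimeWarning: Mean of empty slice.
  mu=q.mean(0);n=np.linalg.svd(q-mu,full_matrices=0)[2][2];n*=np.sign(n[2]);q=q[abs((q-mu)@n)<.0025]
  ret = um.true_divide(
Traceback (most recent call last):
  File "ax.py", line 14, in <module>
    mu=q.mean(0);n=np.linalg.svd(q-mu,full_matrices=0)[2][2];n*=np.sign(n[2]);q=q[abs((q-mu)@n)<.0025]
                   ~~~~~~~~~~~~~~~~~~~~~~~~~~~~~~~~~~~~~~^^^
IndexError: index 2 is out of bounds for axis 0 with size 0
```

View pics/c6.png

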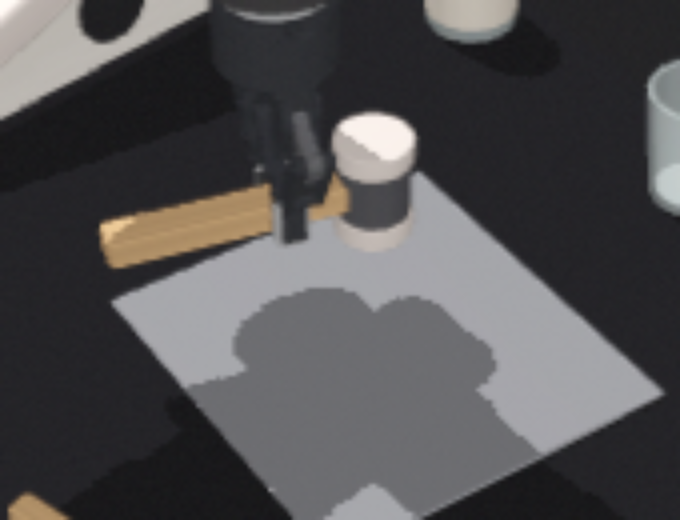

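The mallet hangs level over the mat, with the head at crop (373,180). Lowering it.

```bash

python3 -m creep '[{"tx":0,"ty":0,"tz":0.008,"rx":0,"ry":0,"rz":0,"jaw":-1},{"tx":0,"ty":0,"tz":0.012,"rx":0,"ry":0,"rz":0,"jaw":-1},{"tx":0,"ty":0,"tz":0.012,"rx":0,"ry":0,"rz":0,"jaw":-1},{"tx":0,"ty":0,"tz":0.01,"rx":0,"ry":0,"rz":0,"jaw":-1},{"tx":0,"ty":0,"tz":0.006,"rx":0,"ry":0,"rz":0,"jaw":-1},{"tx":0,"ty":0,"tz":0.003,"rx":0,"ry":0,"rz":0,"jaw":-1},{"tx":0,"ty":0,"tz":0,"rx":0,"ry":0,"rz":0,"jaw":-1},{"tx":0,"ty":0,"tz":0,"rx":0,"ry":0,"rz":0,"jaw":-1}]'
python3 go.py .463 -.1854 .0373 0 0 -1 -16.7
```

```text
t: 16.65
ee_pos: [0.4653, -0.1846, 0.0405]
ee_rot: [-0.001, 0.989, -0.145, 0.001]
force: [0.1, -0.1, -2.9]
width: 0.0223
grasp_force: 118.9
t 16.65 p [ 0.4653 -0.1846  0.0405] f [ 0.0873 -0.0766 -2.8648] w 0.022267957550369415 g 118.92738461494446 j [ 0.025  -0.1551 -0.4847 -0.001  -1.2394  1.2546]
x [ 0.9578 -0.2874  0.0014] z [ 0.0018  0.001  -1.    ]
shift [-0.0019  0.0014  0.0032]
rot deg [-0.0845 -0.0827 -0.0006]
```

```bash

python3 -m creep '[{"tx":0,"ty":0,"tz":0.001,"rx":0,"ry":0,"rz":0,"jaw":-1},{"tx":0,"ty":0,"tz":0.001,"rx":0,"ry":0,"rz":0,"jaw":-1},{"tx":0,"ty":0,"tz":0.0005,"rx":0,"ry":0,"rz":0,"jaw":-1},{"tx":0,"ty":0,"tz":0.0005,"rx":0,"ry":0,"rz":0,"jaw":-1},{"tx":0,"ty":0,"tz":0,"rx":0,"ry":0,"rz":0,"jaw":-1},{"tx":0,"ty":0,"tz":0,"rx":0,"ry":0,"rz":0,"jaw":-1},{"tx":0,"ty":0,"tz":0,"rx":0,"ry":0,"rz":0,"jaw":-1},{"tx":0,"ty":0,"tz":0,"rx":0,"ry":0,"rz":0,"jaw":-1}]'
python3 go.py .463 -.1854 .0373 0 0 -1 -16.7
```

```text
t: 17.32
ee_pos: [0.4652, -0.1845, 0.0376]
ee_rot: [-0.001, 0.989, -0.145, 0.001]
force: [-0.8, 0.8, -3.0]
width: 0.0219
grasp_force: 119.2
t 17.3167 p [ 0.4652 -0.1845  0.0376] f [-0.7909  0.8477 -2.9759] w 0.021929503418121457 g 119.17022466659546 j [ 0.0251 -0.1526 -0.4881 -0.0013 -1.2332  1.2546]
x [ 0.9578 -0.2874  0.0016] z [ 0.002   0.0012 -1.    ]
shift [-0.0019  0.0015  0.0003]
rot deg [-0.1013 -0.0913 -0.0022]
```

```bash

python3 -m creep '[{"tx":0,"ty":0,"tz":0.0007,"rx":0,"ry":0,"rz":0,"jaw":-1},{"tx":0,"ty":0,"tz":0,"rx":0,"ry":0,"rz":0,"jaw":-1},{"tx":0,"ty":0,"tz":0,"rx":0,"ry":0,"rz":0,"jaw":-1},{"tx":0,"ty":0,"tz":0,"rx":0,"ry":0,"rz":0,"jaw":-1},{"tx":0,"ty":0,"tz":0,"rx":0,"ry":0,"rz":0,"jaw":-1},{"tx":0,"ty":0,"tz":0,"rx":0,"ry":0,"rz":0,"jaw":-1},{"tx":0,"ty":0,"tz":0,"rx":0,"ry":0,"rz":0,"jaw":-1},{"tx":0,"ty":0,"tz":0,"rx":0,"ry":0,"rz":0,"jaw":-1}]' 20
python3 -m creep '[{"tx":0,"ty":0,"tz":0,"rx":0,"ry":0,"rz":0,"jaw":-0.4},{"tx":0,"ty":0,"tz":0,"rx":0,"ry":0,"rz":0,"jaw":-0.3},{"tx":0,"ty":0,"tz":0,"rx":0,"ry":0,"rz":0,"jaw":-0.1},{"tx":0,"ty":0,"tz":0,"rx":0,"ry":0,"rz":0,"jaw":0.2},{"tx":0,"ty":0,"tz":0,"rx":0,"ry":0,"rz":0,"jaw":0.6},{"tx":0,"ty":0,"tz":0,"rx":0,"ry":0,"rz":0,"jaw":1},{"tx":0,"ty":0,"tz":0,"rx":0,"ry":0,"rz":0,"jaw":1},{"tx":0,"ty":0,"tz":0,"rx":0,"ry":0,"rz":0,"jaw":1}]' 20
python3 go.py .463 -.1854 .0373
```

```text
t: 17.98
ee_pos: [0.4652, -0.1845, 0.0373]
ee_rot: [-0.001, 0.989, -0.145, 0.001]
force: [-4.0, 3.7, 5.3]
width: 0.0221
grasp_force: 120.1
t: 18.65
ee_pos: [0.4651, -0.1845, 0.0367]
ee_rot: [-0.001, 0.989, -0.145, 0.001]
force: [-1.0, 0.2, -0.8]
width: 0.0855
grasp_force: 0.0
t 18.65 p [ 0.4651 -0.1845  0.0367] f [-0.9683  0.2448 -0.7628] w 0.08548036308752359 g 0.0 j [ 0.025  -0.1518 -0.4891 -0.0013 -1.2317  1.2546]
x [ 0.9578 -0.2875  0.0013] z [ 0.0018  0.0013 -1.    ]
shift [-0.0018  0.0015 -0.0006]
```

Released. Going straight up, then clear toward +y.

```bash

python3 -m creep '[{"tx":0,"ty":0,"tz":-0.008,"rx":0,"ry":0,"rz":0,"jaw":1},{"tx":0,"ty":0,"tz":-0.02,"rx":0,"ry":0,"rz":0,"jaw":1},{"tx":0,"ty":0,"tz":-0.035,"rx":0,"ry":0,"rz":0,"jaw":1},{"tx":0,"ty":0,"tz":-0.04,"rx":0,"ry":0,"rz":0,"jaw":1},{"tx":0,"ty":0,"tz":-0.04,"rx":0,"ry":0,"rz":0,"jaw":1},{"tx":0,"ty":0,"tz":-0.04,"rx":0,"ry":0,"rz":0,"jaw":1},{"tx":0,"ty":0,"tz":-0.04,"rx":0,"ry":0,"rz":0,"jaw":1},{"tx":0,"ty":0,"tz":-0.02,"rx":0,"ry":0,"rz":0,"jaw":1}]'
python3 -m creep '[{"tx":-0.005,"ty":-0.02,"tz":0,"rx":0,"ry":0,"rz":0,"jaw":1},{"tx":-0.005,"ty":-0.03,"tz":0,"rx":0,"ry":0,"rz":0,"jaw":1},{"tx":-0.005,"ty":-0.03,"tz":0,"rx":0,"ry":0,"rz":0,"jaw":1},{"tx":-0.005,"ty":-0.03,"tz":0,"rx":0,"ry":0,"rz":0,"jaw":1},{"tx":-0.005,"ty":-0.03,"tz":0,"rx":0,"ry":0,"rz":0,"jaw":1},{"tx":-0.005,"ty":-0.02,"tz":0,"rx":0,"ry":0,"rz":0,"jaw":1},{"tx":0,"ty":0,"tz":0,"rx":0,"ry":0,"rz":0,"jaw":1},{"tx":0,"ty":0,"tz":0,"rx":0,"ry":0,"rz":0,"jaw":1}]'
python3 - <<'E'
from h import *
a=snap('top','t7');b=snap('side','s7');w=cloud(a)
n=np.array([-.340,-.0456,.9393]);B=np.array([.5262,.2268,.1375])
r=cloud(b)-B;h=r@n;lat=np.linalg.norm(r-h[...,None]*n,axis=2);k=(lat<.014)&(h>.005)&(h<.07);print('cap',np.percentile(h[k],[70,90]))
q=w[225:250,325:352].reshape(-1,3);q=q[(q[:,2]>.066)&(q[:,2]<.085)];print('head',len(q),q.mean(0),np.linalg.svd(q-q.mean(0),full_matrices=0)[2][2])
E
```

```text
t: 19.32
ee_pos: [0.4651, -0.1856, 0.2864]
ee_rot: [-0.0, 0.989, -0.145, 0.005]
force: [0.5, 0.5, 1.2]
width: 0.0854
grasp_force: 0.0
t: 19.98
ee_pos: [0.4819, -0.0221, 0.2806]
ee_rot: [-0.001, 0.99, -0.144, 0.001]
force: [0.1, -0.0, 0.1]
width: 0.0856
grasp_force: 0.0
cap [0.02847304 0.03092011]
head 323 [ 0.52086856 -0.20088696  0.07479515] [-0.01605269 -0.00936389  0.9998273 ]
```

View pics/s7.png

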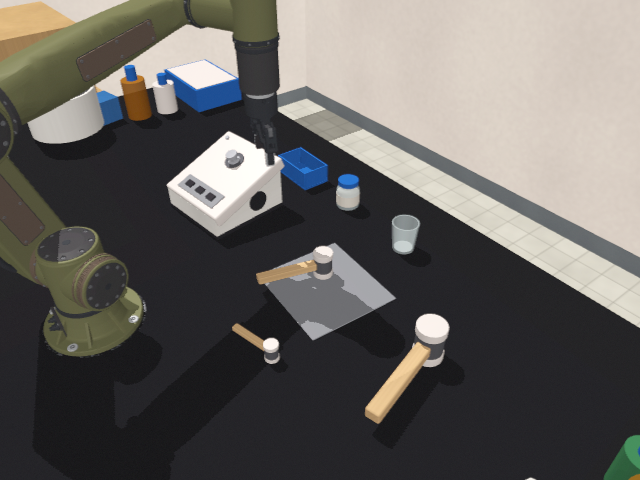

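The mallet stands upright on the mat at (322,263), the pin is in at (233,157), and the bystanders are where they were.

```bash
python3 -c "
from rig import env
print(env.hand_in())"
```

```text
the job is handed in; nothing more can be done
None
```

I drove the lock pin home and it stayed caught (its cap now stands about 29 mm above the lid, down from 49), stood the mallet back upright on the mat and let go, left the other things untouched, and handed the job in at about 20 s; hand-in returned no verdict.

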